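Last locating pin into the compressor cover

ROBOT

A 6-joint arm with a two-finger parallel gripper is mounted at the origin on the work surface. World frame = base frame: x ahead of the robot, y to its left, z up, the work surface at z = 0. Lengths are in m, angles in rad, forces in N, time in s.
With the tool pointing down it reaches from about 0.3 to 0.775 m from the base axis. Payload 14.6 kg.
Tool frame: the origin (TCP) lies at the very end of the fingers, on their centre line; the grasp point (between the pads) lies 19 mm behind it; z points along the fingers, y is the line along which they close (so a half turn about z gives the same grasp; the last joint's range is limited). The gripper opens to 94 mm and grips with 3 to 60 N. Pads are 16 mm wide; open, the fingers measure 119 mm over their backs; the gripper's body (75 mm by 177 mm) begins 78 mm behind the grasp point.
Start: joints at [1.09, 0.3, 1.521, -0, 1.321, -0.067], TCP at [0.221, 0.504, 0.205] pointing down, gripper open.
Joint ranges: [-3.03, 3.03], [-0.79, 2.21], [0.23, 2.52], [-1.04, 4.18], [0, 3.07], [-2.55, 2.55]. Speed limits (rad/s): [2.22, 2.22, 2.57, 3.14, 3.14, 3.14].

INTERFACE

Orientations are given as [roll, pitch, yaw] about the fixed x, y, z axes, in that order (R = Rz(yaw) Ry(pitch) Rx(roll)).
In Python, from station import ctrl gives the robot as it stands.
- The arm moves only by the shell command python3 -m pendant 'ROWS' [OPENING] [FORCE]. ROWS is JSON, a list of rows, each a list of 2 entries, a list of its own where there are three numbers: the shift along the world's x, y, z in cm, then the turn about the world's z in rad. A call has 1 to 20 rows; each row shifts and turns the commanded pose from where the row before left it; what a row does not reach is not made up. A row lasts 1/12 s, in which the tool goes at most 41.7 mm and 7.16 degrees, less where a joint would pass 70% of its speed; a pose out of reach is approached as far as the arm can. A call is refused whole if a number of a shift passes 4.17 or a number of a turn 0.125, either way. A call with a gripper value outside its range is refused whole. OPENING is the opening, from 0 (shut) to 1 (fully open), set as the call begins (- or left out, the last holds). The fingers move at their own pace and stop on an object; FORCE is the grip in N (left out, the last holds). Time passes only in rows, so rows that do not move let the fingers close. It gives the time, the measured TCP pose, the force, the opening and the grip force at its end, in the units of the state.
- ctrl.get_obs(): the state, without advancing time (a new reading comes with each control period).
- ctrl.camera(name): name is "side" or "top"; returns a dict with "color" (384x512x3 uint8, red, green, blue), "intrinsics" (3x3 intrinsics, pixels), "camera_from_world" (4x4, takes a point from world to camera coordinates). Camera axes: x right, y down, z forward; pixel columns grow to the right and rows downward; lengths in m; the calibration is good to about 2 mm. A picture is of the moment at which its call begins. There is no depth.
- ctrl.hand_in(): hands the job in; it is judged then, once.
The state is a dict: "time_s": time; "qpos": joint angles; "joint_vel": joint speeds; "tau": joint torques, N m; "ee_pos": TCP position; "eef_rot": TCP orientation; "force": force on the tool from outside, world axes, zero at the start; "moment": the same for the moment, N m; "grip_width": finger opening in m; "grip_force": force on a finger pad.
Only numpy, scipy, OpenCV 4.12 (cv2) and the standard library are available. Lean on these libraries where they do the work, as an engineer would, in place of code of your own. Each camera call takes 0.05 s, during which the arm holds its last target. There are 200 camera calls.

TASK

The compressor housing has a round-knobbed locating pin in three corners of its cover and an empty pin hole in the fourth. Take the matching round-knobbed pin from the wooden rack, put it down through the cover's hole into the bore behind it until its flange lies flat on the cover, and let go. Leave the square-headed pin and the bar-headed pin standing in the rack.

Things in the scene. Friction and masses are not known exactly. Their poses are not given: they have to be found in the camera images.
- round_pin_grip (a point): The pin to use, loose steel, 0.13 to 0.25 kg, upright in a rack hole: the only round knob there, 24 mm wide, 40 high, on a 44 mm flange 5 thick that rests on the rack's top. Shank below the flange: 14 mm wide, 40 long, last 12 tapered to 6. Point: middle of the knob's height on the axis, z up; 25 mm above the flange's underside, 20 below the knob's top, 65 above the tip. Lift 45 mm or more to clear the rack.
- hole (a point): Centre of the empty hole's mouth, level with the top of the fixed housing's pale cover (176 x 136 mm, 58 mm above the bench, any yaw); z up. Hole 31 mm wide through the 6 mm cover, then a coaxial 25 mm bore to 52 mm deep. Pin home: its point is 25 mm above this one. The other corners, 96 and 130 mm away, carry fixed knobs 45 mm high; a middle brass cap is 16 mm high.
- square_pin_grip (a point): Bystander pin, loose steel, with a square head 28 x 28 x 40 mm on a 44 mm flange, in the rack. Point: middle of the head, on the axis, 25 mm above the rack's top. The rack is a fixed wooden block, 240 x 70 mm, 50 high, with the three pins in one straight row of holes 80 mm apart, in any order.
- bar_pin_grip (a point): Bystander pin, loose steel, in the same row of the rack, with a flat T-bar head 54 x 12 mm, 20 high, its top 45 mm above the rack, on a 44 mm flange. Point: on the axis, 25 mm above the rack's top.
Mind the look-alikes: they are no part of the job. What is shaped like the part that bears round_pin_grip but orange or turquoise is not meant.

How it is judged:
At the end, for the whole second after the job is handed in: The round-knobbed pin stays in the empty hole: its axis within 12 mm of the hole's centre, its flange down on the cover (within 5 mm), upright within 10 degrees (horizontal distance between round_pin_grip and hole below 0.012 m and z of round_pin_grip in the frame of hole between 0.015 and 0.03 m and angle between round_pin_grip's own z axis and vertical below 0.175 rad); the robot touches nothing.
It fails at once if the square-headed pin is moved more than 30 mm from where it stood (distance of square_pin_grip from where it was at the start of the episode above 0.03 m).
It fails at once if the bar-headed pin is moved more than 30 mm from where it stood (distance of bar_pin_grip from where it was at the start of the episode above 0.03 m).
It also fails if it takes over 32 s, if anything falls off the work surface, if the arm or the gripper's body presses on something with over 40 N, if the wrist force passes 120 N, or if a joint passes its speed limit or range.

## Working session

There is one attempt and no reset: what is moved stays moved. The work goes in short steps, Python scripts to look and compute and a shell command to move; the robot and the scene stay as the last step left them, time stands still between calls to the robot, and variables do not carry over. Pictures are saved under pics/ and viewed, at most 10 in all, crops included, and the job is handed in when it is done.

```bash
mkdir -p pics; ls; cat > h.py <<'E'
import numpy as np, cv2
from station import ctrl
def snap(n,f):
    c=ctrl.camera(n); cv2.imwrite(f'pics/{f}.png',c['color'][:,:,::-1]); np.savez(f'pics/{f}.npz',**c); return c
def ray(c,u,v,z):
    K=np.array(c['intrinsics']);T=np.array(c['camera_from_world']);R=T[:3,:3];o=-R.T@T[:3,3]
    d=R.T@np.linalg.solve(K,[u,v,1.]); return o+d*(z-o[2])/d[2]
def proj(c,p):
    K=np.array(c['intrinsics']);T=np.array(c['camera_from_world']);q=K@(T[:3,:3]@np.array(p)+T[:3,3]); return q[:2]/q[2]
E
python3 - <<'E'
from h import *
a=snap('top','t0');b=snap('side','s0')
for c in(a,b):
    T=np.array(c['camera_from_world']);print(-T[:3,:3].T@T[:3,3],T[2,:3],c['intrinsics'][0])
print(ctrl.get_obs())
E
```

```text
pics
[ 0.36237959 -0.03568782  1.15574272] [ 1.13841452e-01  8.88073914e-04 -9.93498533e-01] [448.46015235   0.         258.39320083]
[ 0.1835726  -0.67979074  0.72697344] [ 0.32660923  0.6910144  -0.64484533] [493.46993038   0.         258.0387782 ]
{'time_s': 0.1, 'qpos': array([ 1.09039624e+00,  3.00382461e-01,  1.52150361e+00, -3.02140434e-05,
        1.32067192e+00, -6.65905808e-02]), 'joint_vel': array([-0.00053505, -0.00274396, -0.00270338,  0.0006359 ,  0.00263715,
        0.00047571]), 'tau': array([ 7.93696054e-04, -5.32650304e+01, -3.53283334e+01,  7.09290057e-02,
        2.34597491e-02, -3.07264281e-05]), 'ee_pos': array([0.22105746, 0.50337793, 0.20496772]), 'eef_rot': array([-3.14062751e+00, -3.50329508e-05,  2.72779062e+00]), 'force': array([-0.30783844,  0.52738927,  1.14713584]), 'moment': array([ 0.00438585, -0.02701209,  0.02810824]), 'grip_force': 0.0, 'grip_width': 0.09415618076002091}
```

View pics/t0.png

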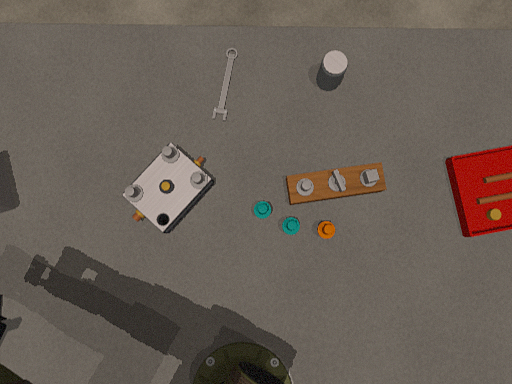

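View pics/s0.png

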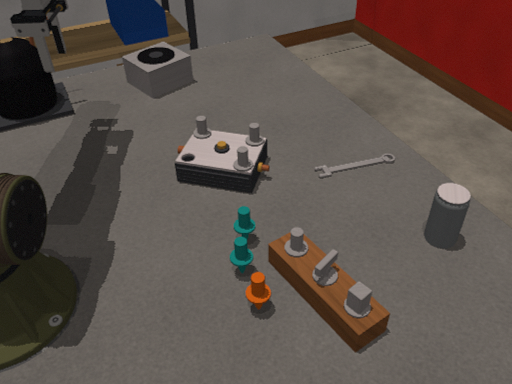

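The top view shows the wooden rack with a round knob near (305,186), the bar near (338,181) and the square near (371,177). The housing is on the left with its hole near (163,219). Look-alikes in top pixels: turquoise at (263,209) and (291,225), orange at (326,229). The grey round knob in the rack at (305,186) is the only one that fits. I'll measure it and confirm with a crop.

```bash
python3 - <<'E'
from h import *
a=dict(np.load('pics/t0.npz'));b=dict(np.load('pics/s0.npz'))
# hole: dark blob near (163,219)
def blob(c,u,v,r,thr,dark):
    g=cv2.cvtColor(c['color'],cv2.COLOR_RGB2GRAY)
    m=((g<thr) if dark else (g>thr)).astype(np.uint8)
    w=np.zeros_like(m);cv2.circle(w,(u,v),r,1,-1);m&=w
    n,l,s,ce=cv2.connectedComponentsWithStats(m)
    i=1+np.argmax(s[1:,4]);return ce[i],s[i]
for nm,c,u,v in(('top',a,163,219),('side',b,188,157)):
    p,s=blob(c,u,v,9,70,True);print(nm,'hole',p,s,ray(c,*p,.058))
# rack flange discs (grey = low saturation) 
for nm,c,pts in(('top',a,[(305,186),(338,181),(371,177)]),('side',b,[(296,247),(325,272),(358,304)])):
    hsv=cv2.cvtColor(c['color'],cv2.COLOR_RGB2HSV)
    m=((hsv[...,1]<60)&(hsv[...,2]>60)).astype(np.uint8)
    n,l,s,ce=cv2.connectedComponentsWithStats(m)
    for u,v in pts:
        i=l[v,u];print(nm,(u,v),s[i],ce[i],ray(c,*ce[i],.06))
hsv=cv2.cvtColor(a['color'],cv2.COLOR_RGB2HSV)
m=((hsv[...,0]<16)&(hsv[...,1]>90)&(hsv[...,2]>50)).astype(np.uint8);m[:,:280]=0;m[:,395:]=0;m[208:]=0;m[:155]=0
(x,y),sz,an=cv2.minAreaRect(cv2.findNonZero(m));bx=cv2.boxPoints(((x,y),sz,an))
print('rack',[ray(a,*q,.05)[:2].round(4) for q in bx])
A=cv2.resize(a['color'][150:245,240:400],None,fx=5,fy=5,interpolation=2)[:300*2,:800]
B=cv2.resize(a['color'][140:240,115:225],None,fx=3,fy=3,interpolation=2)
C=cv2.resize(b['color'][190:345,220:395],None,fx=2,fy=2,interpolation=2)
A=cv2.resize(A,(480,285));im=np.zeros((600,800,3),np.uint8);im[:285,:480]=A;im[290:590,:330]=B;im[290:600,340:690]=C[:310]
cv2.imwrite('pics/crop1.png',im[:,:,::-1])
E
```

```text
top hole [162.42727273 219.08181818] [157 214  12  11 110] [0.42296348 0.19933308 0.058     ]
side hole [187.64912281 157.61403509] [182 155  12   6  57] [0.42352382 0.19693382 0.058     ]
top (305, 186) [296 178  18  18 237] [304.62869198 186.78481013] [ 0.50715424 -0.14838277  0.06      ]
top (338, 181) [328 169  18  22 265] [336.65283019 181.44528302] [ 0.5215151 -0.2273761  0.06     ]
top (371, 177) [360 169  19  18 267] [368.95131086 177.09363296] [ 0.5334576  -0.30723547  0.06      ]
side (296, 247) [     0      0    512    384 142846] [272.63637064 208.54558756] [ 0.51557206 -0.04271069  0.06      ]
side (325, 272) [     0      0    512    384 142846] [272.63637064 208.54558756] [ 0.51557206 -0.04271069  0.06      ]
side (358, 304) [     0      0    512    384 142846] [272.63637064 208.54558756] [ 0.51557206 -0.04271069  0.06      ]
rack [array([ 0.5363, -0.0998]), array([ 0.5755, -0.3432]), array([ 0.5019, -0.3525]), array([ 0.4633, -0.1108])]
```

View pics/crop1.png

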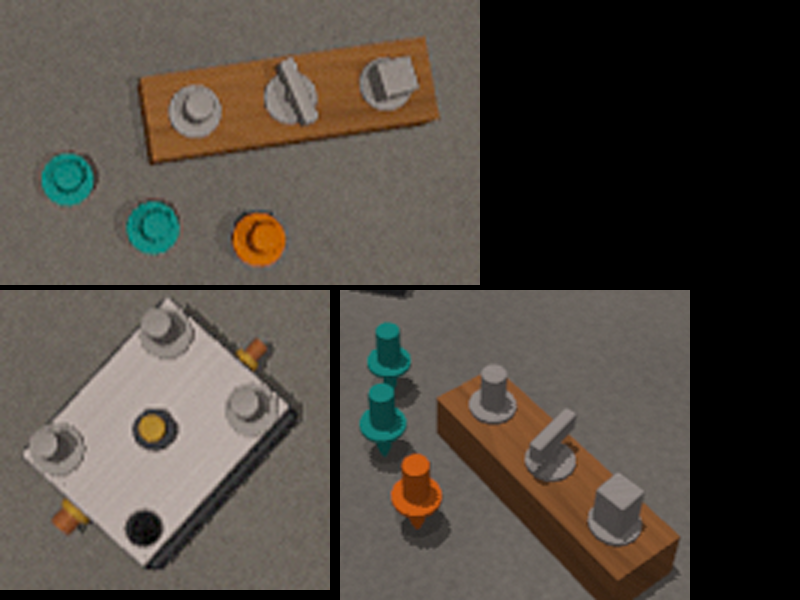

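The crop confirms that the rack's only round grey knob is at the left end, (305,186) in the top image. The hole centre is at about (0.423,0.198). The pin is at about (0.5075,-0.148), which agrees with the rack geometry to within 2 mm. The coloured pins stand on the bench and are decoys. The row runs at -81°, so I'll close the fingers across it.

```bash
python3 -m pendant '[[[1.43,-3.26,0],-0.05],[[1.43,-3.26,0],-0.05],[[1.43,-3.26,0],-0.05],[[1.43,-3.26,0],-0.05],[[1.43,-3.26,0],-0.05],[[1.43,-3.26,0],-0.05],[[1.43,-3.26,0],-0.05],[[1.43,-3.26,0],-0.05],[[1.43,-3.26,0],-0.05],[[1.43,-3.26,0],-0.05],[[1.43,-3.26,0],-0.05],[[1.43,-3.26,0],-0.05],[[1.43,-3.26,0],-0.05],[[1.43,-3.26,0],-0.05],[[1.43,-3.26,0],-0.05],[[1.43,-3.26,0],-0.05],[[1.43,-3.26,0],-0.05],[[1.43,-3.26,0],-0.05],[[1.43,-3.26,0],-0.05],[[1.43,-3.26,0],-0.05]]' 0.65 20
python3 -m pendant '[[[0,0,0],0],[[0,0,0],0]]'
```

```text
time_s: 1.77
ee_pos: [0.5074, -0.1503, 0.2052]
eef_rot: [-3.141, -0.0, 1.725]
force: [-0.0, 1.1, -0.5]
grip_width: 0.0612
grip_force: 0.0
time_s: 1.93
ee_pos: [0.507, -0.1495, 0.2046]
eef_rot: [-3.14, -0.001, 1.726]
force: [-0.5, 0.8, 0.0]
grip_width: 0.061
grip_force: 0.0
```

```bash
python3 -m pendant '[[[0,0.1,-3],0],[[0,0,-3],0],[[0,0,-2.4],0],[[0,0,0],0],[[0,0,0],0]]'
python3 - <<'E'
from h import *
b=snap('side','s1')
p=ctrl.get_obs()['ee_pos'];print(p,'tcp px',proj(b,p),'pin top',proj(b,[.5075,-.148,.095]),'mid',proj(b,[.5075,-.148,.055]))
cv2.imwrite('pics/s1c.png',cv2.resize(b['color'][120:290,220:390],None,fx=3.5,fy=3.5,interpolation=2)[:,:,::-1])
E
```

```text
time_s: 2.35
ee_pos: [0.5067, -0.1464, 0.1215]
eef_rot: [-3.14, -0.001, 1.729]
force: [0.1, -0.0, 0.9]
grip_width: 0.0608
grip_force: 0.0
[ 0.50746554 -0.1468493   0.12277103] tcp px [296.00453331 219.73257264] pin top [295.83119957 231.31465116] mid [295.12496045 246.64047453]
```

View pics/s1c.png

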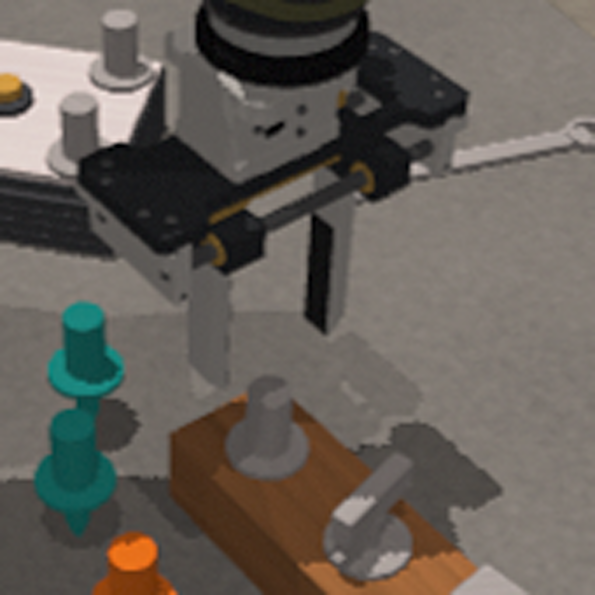

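The crop shows the round knob's top at side pixel (297,230) and its flange at (296,247), centred below the fingers and about 1.5 mm off. Going down to grip.

```bash
python3 -m pendant '[[[0.1,-0.2,-2],0],[[0,0,-2],0],[[0,0,-1.5],0],[[0,0,-0.7],0],[[0,0,0],0],[[0,0,0],0]]'
python3 -m pendant '[[[0,0,0],0],[[0,0,0],0],[[0,0,0],0],[[0,0,0],0],[[0,0,0],0],[[0,0,0],0],[[0,0,0],0],[[0,0,0],0]]' 0 30
```

```text
time_s: 2.9
ee_pos: [0.5088, -0.1495, 0.0609]
eef_rot: [3.14, 0.001, 1.728]
force: [-0.0, 0.2, 0.7]
grip_width: 0.0612
grip_force: 0.0
time_s: 3.57
ee_pos: [0.5082, -0.1495, 0.0596]
eef_rot: [3.142, 0.0, 1.728]
force: [-1.0, 0.6, 2.0]
grip_width: 0.0236
grip_force: 30.0
```

```bash
python3 -m pendant '[[[0,0,1],0],[[0,0,2],0],[[0,0,2],0],[[0,0,2],0],[[0,0,3],0],[[0,0,2],0],[[0,0,0],0]]'
python3 -m pendant '[[[-0.5,2,0],0],[[-0.5,2,0],0],[[-0.5,2,0],0],[[-0.5,2,0],0],[[-0.5,2,0],0],[[-0.5,2,0],0],[[-0.5,2,0],0],[[-0.5,2,0],0],[[-0.5,2,0],0],[[-0.5,2,0],0],[[-0.5,2,0],0],[[-0.5,2,0],0],[[-0.5,2,0],0],[[-0.5,2,0],0],[[-0.5,2,0],0],[[-0.5,2,0],0],[[-0.5,2.6,0],0],[[0,0,0],0],[[0,0,0],0],[[0,0,0],0]]'
python3 - <<'E'
from h import *
o=ctrl.get_obs();p=o['ee_pos'];print(p,o['grip_width'])
b=snap('side','s2');t=snap('top','t2')
print('tcp',proj(b,p),'tip',proj(b,p-[0,0,.05]),'hole',proj(b,[.4232,.198,.058]))
A=cv2.resize(b['color'][60:210,120:290],None,fx=3.5,fy=3.5,interpolation=2)
cv2.imwrite('pics/s2c.png',A[:,:,::-1])
E
```

```text
time_s: 4.15
ee_pos: [0.5095, -0.1499, 0.1842]
eef_rot: [3.136, 0.003, 1.728]
force: [0.1, -0.2, -0.6]
grip_width: 0.0235
grip_force: 30.0
time_s: 5.82
ee_pos: [0.423, 0.1961, 0.179]
eef_rot: [-3.141, 0.0, 1.728]
force: [0.2, -0.7, -1.6]
grip_width: 0.0235
grip_force: 30.0
[0.42295964 0.19614225 0.17904101] 0.02351615249213734
tcp [181.24873904 111.78950457] tip [183.95589123 131.64053593] hole [187.35292944 157.40169093]
```

View pics/s2c.png

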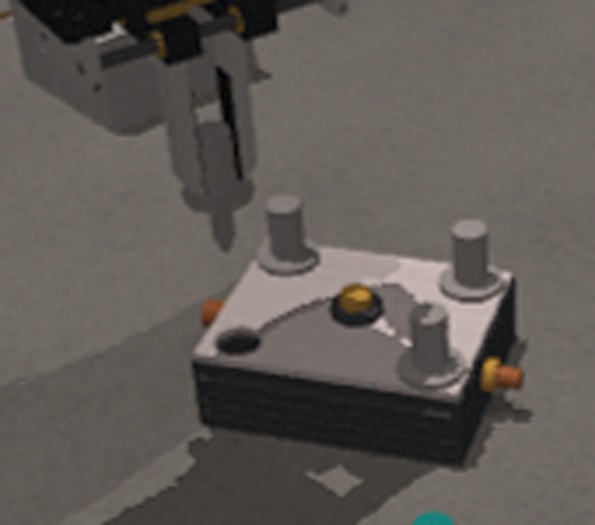

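The pin hangs upright with its tip at side pixel (184,131), exactly as predicted. The hole mouth is at (188,157). Lowering it with a 1.5 mm correction, against a bore clearance of about 5.5 mm.

```bash
python3 -m pendant '[[[0.05,0.15,-2],0],[[0,0,-2.5],0],[[0,0,-1.5],0],[[0,0,-1],0],[[0,0,-1],0],[[0,0,0],0]]'
python3 -m pendant '[[[0,0,-0.7],0],[[0,0,-0.7],0],[[0,0,-0.6],0],[[0,0,-0.5],0],[[0,0,-0.3],0],[[0,0,0],0],[[0,0,0],0]]'
```

```text
time_s: 6.42
ee_pos: [0.4232, 0.1975, 0.0981]
eef_rot: [-3.14, 0.0, 1.727]
force: [-0.6, -0.8, -1.5]
grip_width: 0.0237
grip_force: 30.0
time_s: 7.0
ee_pos: [0.4237, 0.1981, 0.0715]
eef_rot: [-3.142, 0.0, 1.728]
force: [-0.3, -0.1, -1.5]
grip_width: 0.0236
grip_force: 30.0
```

```bash
python3 -m pendant '[[[0,0,-0.15],0],[[0,0,-0.1],0],[[0,0,0],0],[[0,0,0],0]]'
python3 -m pendant '[[[0,0,0],0],[[0,0,0],0],[[0,0,0],0],[[0,0,0],0],[[0,0,0],0],[[0,0,0],0]]' 0.5
python3 - <<'E'
from h import *
b=snap('side','s3');cv2.imwrite('pics/s3c.png',cv2.resize(b['color'][80:210,120:290],None,fx=3.5,fy=3.5,interpolation=2)[:,:,::-1])
E
```

```text
time_s: 7.33
ee_pos: [0.4237, 0.1981, 0.069]
eef_rot: [3.141, -0.0, 1.728]
force: [0.4, -0.3, -1.2]
grip_width: 0.023
grip_force: 30.0
time_s: 7.83
ee_pos: [0.4237, 0.1981, 0.069]
eef_rot: [3.142, -0.0, 1.728]
force: [0.3, 0.3, -0.9]
grip_width: 0.0465
grip_force: 0.0
```

View pics/s3c.png

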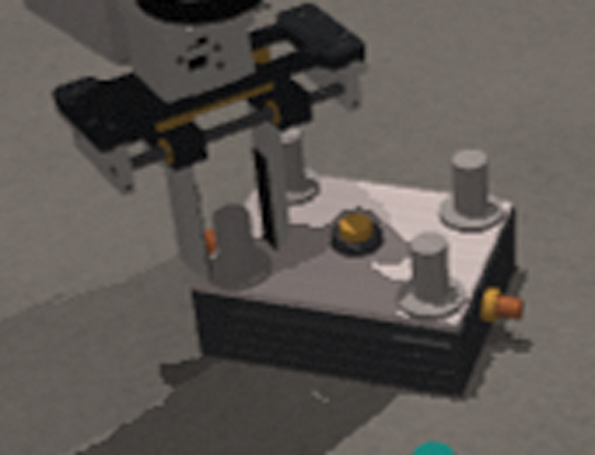

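The fingers are open and the pin stands in the hole, its flange on the cover at about crop (240,268). Going straight up and checking.

```bash
python3 -m pendant '[[[0,0,1],0],[[0,0,2],0],[[0,0,3],0],[[0,0,3],0],[[0,0,3],0],[[0,0,2],0],[[0,0,0],0],[[0,0,0],0]]'
python3 - <<'E'
from h import *
b=snap('side','s4')
print('pred top',proj(b,[.4235,.198,.103]),'flange c',proj(b,[.4235,.198,.063]))
A=cv2.resize(b['color'][100:210,160:290],None,fx=4,fy=4,interpolation=2)
cv2.imwrite('pics/s4c.png',A[:,:,::-1])
E
```

```text
time_s: 8.55
ee_pos: [0.4239, 0.1982, 0.2101]
eef_rot: [3.139, -0.0, 1.728]
force: [-0.2, 0.6, -0.8]
grip_width: 0.0468
grip_force: 0.0
pred top [185.24890936 141.01526176] flange c [187.23623382 155.59040675]
```

View pics/s4c.png

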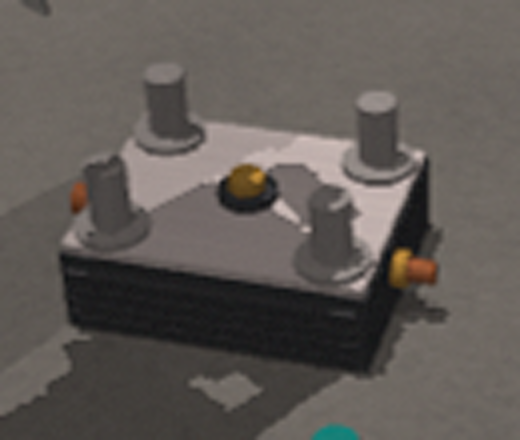

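The pin's knob top is at side pixel (185.8,140.5) and its flange at (188,156). Both are within 1 px of the predicted seated pose, and the pin is upright. Handing in.

```bash
python3 -c "
from station import ctrl
print(ctrl.hand_in())"
```

```text
the job is handed in; nothing more can be done
None
```

I put the round-knobbed pin in the empty hole and handed the job in at about 8.6 s; the last picture shows it upright with its flange on the cover and the gripper clear, and I never touched the square and bar pins, but no verdict came back.

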